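Load the roll-down bottle rack in order

ROBOT

A 6-joint arm with a two-finger parallel gripper is mounted at the origin on a cart in front of the work surface, level with it; the furniture and walls round the work are solid. World frame = base frame: x ahead of the robot, y to its left, z up, the work surface at z = 0. Lengths are in m, angles in rad, forces in N, time in s.
With the tool pointing down it reaches from about 0.425 to 0.95 m from the base axis. Payload 3.5 kg.
Tool frame: the origin (TCP) lies midway between the tips of the shut fingers; the grasp point (between the pads) lies ctrl.hold_point_z behind it (ctrl.hold_point_z is the distance from the TCP to the grasp point, in m); z points along the fingers, x is the direction in which the jaws open and shut, and the axes are right-handed (so a half turn about z gives the same grasp; the last joint's range is limited). The gripper opens to 85 mm and grips with 20 to 120 N. Pads are 22 mm wide; open, the fingers measure 114 mm over their backs; the gripper's body (76 mm by 85 mm) begins 54 mm behind the grasp point. The pads swing forward as they close: fully open they stand 13 mm farther back than shut.
Start: joints at [-1.431, 0.286, 1.577, -0, 1.279, -0.15], TCP at [0.193, -0.647, 0.231] pointing down, gripper open.
Joint ranges: [-2.77, 2.77], [-0.9, 2.22], [0.21, 2.48], [-1.53, 4.67], [0.24, 2.81], [-2.84, 2.84]. Speed limits (rad/s): [2.79, 2.79, 3.14, 3.14, 3.14, 3.14].

INTERFACE

Orientations are given as a unit quaternion [x, y, z, w].
In Python, from plant import ctrl gives the robot as it stands.
- The arm moves only by the tool step_arm, never from a script. Its arguments are lists of equal length, an entry for each row: "gripper": the gripper's target within -1 to 1 (shut at 1, half-way at 0, fully open at -1); "linear": the shift along the tool's x, y, z in m, a list of three; "delta_rot": the turn, a rotation vector about the tool's x, y, z in degrees, a list of three. A call has 1 to 20 rows; each row is the pose to reach, as a shift and turn from the pose commanded when the call began, along the tool's axes at that moment; what a row does not reach only later rows make up. A row lasts 1/8 s, in which the tool goes at most 62.5 mm and 10.7 degrees, less where a joint would pass 70% of its speed; a pose out of reach is approached as far as the arm can. A call with a gripper value outside its range is refused whole. The fingers move at their own pace and stop on an object; "grip_force" is the grip in N (left out, the last holds). Time passes only in rows, so rows that repeat a pose let the fingers close. It gives the time, the measured TCP pose, the force and the opening at its end, in the units of the state.
- ctrl.get_state(): the state, without advancing time (a new reading comes with each control period).
- ctrl.read_camera(name): name is "scene" or "top" or "wrist"; returns a dict with "frame" (420x560x3 uint8, red, green, blue), "fx", "fy", "cx", "cy" (pixels), "k1" (the pictures are not rectified: a ray, as slopes to the right and down, at radius r is drawn at 1 + k1 r^2 times it, then the intrinsics apply), "view" (4x4, takes a point from world to camera coordinates). Camera axes: x right, y down, z forward; pixel columns grow to the right and rows downward; lengths in m; the calibration is good to about 2 mm. A picture is of the moment at which its call begins. There is no depth.
- ctrl.sign_off(): hands the job in, once; it reports no verdict.
The state is a dict: "time": time; "qpos": joint angles; "dq": joint speeds; "joint_efforts": joint torques, N m; "eef_pos": TCP position; "tcp_rot": TCP orientation; "contact_force": force on the tool from outside, world axes, zero at the start; "wrist_torque": the same for the moment, N m; "opening": opening from 0.0 (shut) to 1.0 (fully open).
Only numpy, scipy, OpenCV 4.12 (cv2) and the standard library are available. Lean on these libraries where they do the work, as an engineer would, in place of code of your own. Each camera call takes 0.05 s, during which the arm holds its last target. There are 200 camera calls.

TASK

Fill the roll-down bottle rack on the worktop so that the short pill bottle comes out first and the spice jar after it: lay first the pill bottle, then the spice jar, crosswise into the open high end and let each roll down, so that the pill bottle rests against the stop at the low end with the spice jar right behind it. Leave the little flavour bottle lying in its groove.

Things in the scene. Friction and masses are not known exactly. Their poses are not given: they have to be found in the camera images.
- rack: The roll-down bottle rack, fixed: a straight open-topped channel, steel floor, light wooden sides, 185 mm long, 130 mm wide inside (142 outside). Floor slopes down 10 degrees towards the rack's -x; y is across, z up. Origin: centre of its footprint, on the worktop. Floor runs from x = -84 mm (12 mm up) to x = +91 mm (43 mm up, no end wall). Sides rise 18 mm above the floor.
- rack_stop (a point): Middle of the low end, where the floor meets the stop (at x = -84 mm, z = 12 mm of the rack; same axes). The wooden stop is 20 mm high. A wire hood 70 mm above the floor covers the low half, from the stop to the rack's x = -12 mm, where it is 98 mm above the worktop. At rest the pill bottle's axis is 22 mm from the stop up the slope, the spice jar's 65 mm.
- rack_mouth (a point): Point on the channel's floor in the middle of the open high half, at x = +52 mm, y = 0, z = 36 mm of the rack; same axes. A bottle let go lying across the channel (its axis along y) over this point, just above the floor, rolls down by itself under the hood.
- pill_bottle: The short pill bottle, white with a grey cap: a cylinder 45 mm in diameter, 78 mm long, about 0.06 kg. It lies in one of three grooves of a flat wooden drawer insert. Origin: centre of its foot; its z is its axis from foot to cap, so its middle is 39 mm along z. Starts with its axis level, 28.5 mm above the worktop.
- spice_jar: The spice jar, long and slim with a dark cap: a cylinder 41 mm in diameter, 105 mm long, about 0.11 kg. It lies in another groove of the insert. Origin: centre of its foot; its z is its axis from foot to cap, so its middle is 52 mm along z. Starts with its axis level, 26.4 mm above the worktop.
- flavour_bottle: The little flavour bottle with a narrow pink cap, 34 mm in diameter, 80 mm long: a bystander in the remaining groove. Origin: centre of its foot; z is its axis. The grooves lie side by side 75 mm apart, filled in any order; the insert's floor is 6 mm above the worktop, and ridges up to 11 mm above it keep each bottle from rolling.
Things that resemble listed ones, but are neither listed nor needed, are in the scene too. What is shaped like the pill_bottle but purple is not meant.

How it is judged:
On the way, in this order (a step that is already met when the one before it is completed fails the run):
1. the pill bottle has been laid in the high end of the rack while the spice jar is not in the rack (x of pill_bottle in the frame of rack between 0.005 and 0.1 m and y of pill_bottle in the frame of rack between -0.08 and 0.08 m and z of pill_bottle in the frame of rack below 0.1 m and horizontal distance between spice_jar and rack above 0.1 m).
2. the pill bottle has rolled down to the stop (axis within 15 mm) while the spice jar is not yet in the rack (x of pill_bottle in the frame of rack between -0.08 and -0.051 m and y of pill_bottle in the frame of rack between -0.07 and 0.07 m and z of pill_bottle in the frame of rack below 0.05 m and horizontal distance between spice_jar and rack above 0.1 m), for 0.2 s.
3. the spice jar has been laid in the high end of the rack (x of spice_jar in the frame of rack between 0.005 and 0.1 m and y of spice_jar in the frame of rack between -0.09 and 0.09 m and z of spice_jar in the frame of rack below 0.1 m).
At the end, for the whole second after the job is handed in: The pill bottle lies across the rack's channel against the stop at the low end and the spice jar lies across it right behind the pill bottle (each within 15 mm of that place and 17 degrees of crosswise), both inside the channel and at rest; the flavour bottle is within 30 mm of where it began (x of pill_bottle in the frame of rack between -0.08 and -0.051 m and y of pill_bottle in the frame of rack between -0.07 and 0.07 m and z of pill_bottle in the frame of rack between 0.025 and 0.05 m and x of spice_jar in the frame of rack between -0.04 and -0.008 m and y of spice_jar in the frame of rack between -0.07 and 0.07 m and z of spice_jar in the frame of rack between 0.03 and 0.056 m and angle between the z axis of each of pill_bottle, spice_jar and the y axis of rack, either way round below 0.3 rad and linear speed of each of pill_bottle, spice_jar below 0.03 m/s and distance of flavour_bottle from where it was at the start of the episode below 0.03 m); the robot touches nothing.
It fails at once if the flavour bottle is taken or pushed more than 30 mm from where it lay (distance of flavour_bottle from where it was at the start of the episode above 0.03 m).
It also fails if it takes over 61 s, if anything falls off the work surface, if the arm or the gripper's body presses on something with over 40 N, if the wrist force passes 120 N, or if a joint passes its speed limit or range.

## Working session

There is one attempt and no reset: what is moved stays moved. The work goes in short steps, Python scripts to look and compute and a tool call to move; the robot and the scene stay as the last step left them, time stands still between calls to the robot, and variables do not carry over. Pictures are saved under pics/ and viewed, on a budget of 10 in all, crops included, one or two more only if the job needs it, and the job is handed in when it is done.

Besides the shell and the picture viewer there is one more tool, called after "Request:" as a command line: name --argument value ..., lists and objects as JSON in quotes. step_arm: Moves the arm, as the interface text tells. Its arguments: {"type":"object","properties":{"gripper":{"type":"array"},"linear":{"type":"array"},"delta_rot":{"type":"array"},"grip_force":{"type":"number"}},"required":["gripper","linear","delta_rot"]}

```bash
ls; mkdir -p pics
cat > h.py <<'E'
import numpy as np, cv2
from plant import ctrl
def snap(n,f=None):
    c=ctrl.read_camera(n); 
    if f: cv2.imwrite('pics/'+f,c['frame'][:,:,::-1])
    np.save('pics/'+n+'.npy',c,allow_pickle=True); return c
def ray(c,u,v):
    d=np.array([(u-c['cx'])/c['fx'],(v-c['cy'])/c['fy']]); s=d.copy()
    for _ in range(20): s=d/(1+c['k1']*(s@s))
    V=np.array(c['view']); R,t=V[:3,:3],V[:3,3]
    return -R.T@t, R.T@np.array([s[0],s[1],1])
def onz(c,u,v,z):
    o,d=ray(c,u,v); return o+d*(z-o[2])/d[2]
def proj(c,p):
    V=np.array(c['view']); q=V[:3,:3]@np.array(p)+V[:3,3]; s=q[:2]/q[2]; s=s*(1+c['k1']*(s@s))
    return s[0]*c['fx']+c['cx'],s[1]*c['fy']+c['cy']
E
python3 - <<'E'
from h import *
a=snap('scene','s0.png');b=snap('top','t0.png')
for c in(a,b):print(c['fx'],c['k1'],ray(c,280,210))
s=ctrl.get_state();print(s,ctrl.hold_point_z)
E
```

```text
pics
462.7359140041521 -0.08167329562844199 (array([-0.2100406 ,  0.94927799,  0.88493087]), array([ 0.51442928, -0.54062299, -0.66603937]))
418.9221311418902 -0.09277598383645393 (array([0.29999202, 0.28678782, 1.12376558]), array([ 0.16753526, -0.00117561, -0.98597109]))
{'time': 0.1, 'qpos': array([-1.43098662e+00,  2.87143084e-01,  1.57805422e+00,  3.49353258e-07,
        1.27862910e+00, -1.49975237e-01]), 'dq': array([-0.00098348, -0.00145174, -0.00344344,  0.00152641, -0.00066829,
       -0.00186263]), 'joint_efforts': array([ 1.16499854e-03, -4.07294834e+01, -2.93700296e+01, -1.62704391e-04,
        3.38876700e-03, -3.77606320e-07]), 'eef_pos': array([ 0.19283699, -0.64623092,  0.23002871]), 'tcp_rot': array([ 8.01793127e-01, -5.97600647e-01, -7.85607526e-04, -7.93872207e-04]), 'contact_force': array([ 0.23599683,  0.59396722, -0.1146851 ]), 'wrist_torque': array([ 0.00882912, -0.04666465,  0.01904087]), 'opening': 0.9985343280206493} 0.0187
```

View pics/t0.png

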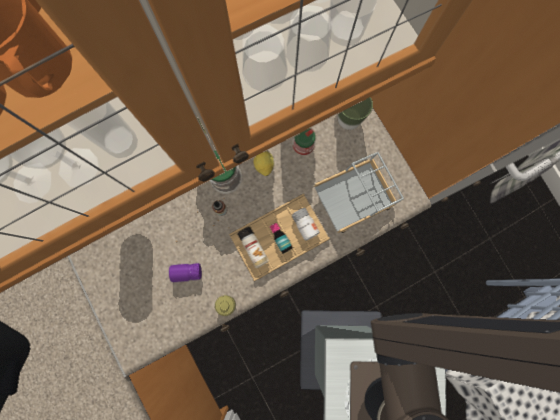

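View pics/s0.png

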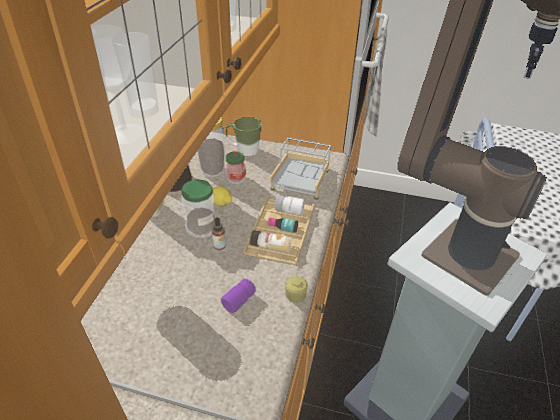

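The top view shows the spice jar (dark cap) near (250,245), the flavour bottle (teal, pink cap) near (282,238), the pill bottle (white) near (305,225) and the rack near (357,190) with its hood on the right. The only thing that could pass for the pill bottle is the purple cylinder at (185,272), which is excluded. The glass jars on the back of the worktop aren't in the insert. I'll check my choice in a close crop.

Run:
```python
from h import *
t=np.load('pics/top.npy',allow_pickle=True).item()['frame'][150:285,225:405,::-1]
cv2.imwrite('pics/t1.png',cv2.resize(t,None,fx=4.4,fy=4.4,interpolation=cv2.INTER_CUBIC))
```

```text
(no output)
```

View pics/t1.png

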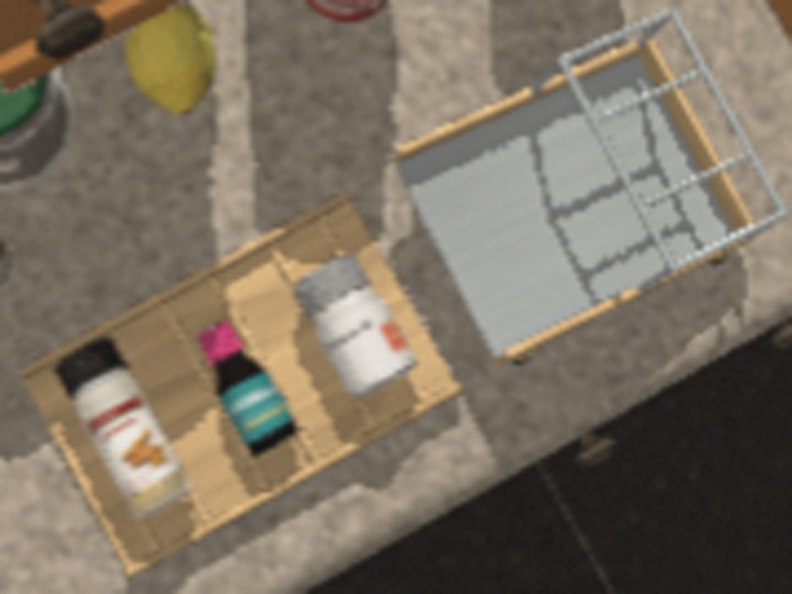

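The crop confirms it. At (328,266)-(386,380) is a short white bottle with a grey cap, which is the pill bottle. The spice jar, long with a dark cap, runs (85,352)-(162,503), and the pink-capped flavour bottle is between them. The rack's open end is on the left, with its corners near (397,155) and (500,358).

Run:
```python
from h import *
c=np.load('pics/top.npy',allow_pickle=True).item()
f=lambda u,v,z: onz(c,u/4.4+225,v/4.4+150,z)
R=lambda a:np.round(a,4)
for n,p,q,z in[('pill',(386,380),(328,266),.0285),('spice',(162,503),(85,352),.0264),('flav',(273,440),(220,335),.023)]:
    a,b=f(*p,z),f(*q,z);d=b-a;print(n,R(a),R(b),'mid',R((a+b)/2),'len',R(np.hypot(*d[:2])),'ang',R(np.degrees(np.arctan2(d[1],d[0]))))
# rack: high end outer top corners z~.061, low stop
h1,h2=f(398,155,.060),f(500,360,.060)
print('high',R(h1),R(h2),'w',np.linalg.norm(h1-h2))
# hood free edge top at 98mm? and far
for p,z in[((562,62),.098),((672,268),.098),((675,12),.085),((783,212),.085),((545,205),.03),((648,40),.032),((750,232),.032)]:print(p,R(f(*p,z)))
ins=[f(*p,.017) for p in[(25,374),(345,200),(460,388),(132,572)]];print('insert',R(ins))
```

```text
pill [0.4177 0.198  0.0285] [0.486  0.2336 0.0285] mid [0.4519 0.2158 0.0285] len 0.0771 ang 27.559
spice [0.3421 0.3297 0.0264] [0.4309 0.3783 0.0264] mid [0.3865 0.354  0.0264] len 0.1013 ang 28.6703
flav [0.381  0.2647 0.023 ] [0.4434 0.2978 0.023 ] mid [0.4122 0.2812 0.023 ] len 0.0707 ang 27.9032
high [0.5483 0.1945 0.06  ] [0.4274 0.134  0.06  ] w 0.13523140160378222
(562, 62) [0.5971 0.1029 0.098 ]
(672, 268) [0.4774 0.0409 0.098 ]
(675, 12) [0.6335 0.0327 0.085 ]
(783, 212) [ 0.5142 -0.0284  0.085 ]
(545, 205) [0.5264 0.102  0.03  ]
(648, 40) [0.6319 0.0372 0.032 ]
(750, 232) [ 0.5122 -0.0236  0.032 ]
insert [[0.4179 0.4148 0.017 ]
 [0.5293 0.2232 0.017 ]
 [0.415  0.1522 0.017 ]
 [0.3013 0.3468 0.017 ]]
```

```bash
cat >> h.py <<'E'
from scipy.spatial.transform import Rotation as Ro
def plan(ways,xang,step=.055):
    """ways: world TCP positions; prints tool-frame shifts from the present pose, turn wanted at the end"""
    s=ctrl.get_state(); R0=Ro.from_quat(s['tcp_rot']); p=s['eef_pos']
    a=np.radians(xang); x=np.array([np.cos(a),np.sin(a),0]); z=np.array([0,0,-1.])
    T=Ro.from_matrix(np.c_[x,np.cross(z,x),z])
    print('pos',p.round(4),'t',s['time'],'F',s['contact_force'].round(1),'open',round(s['opening'],3))
    print('rot',np.degrees((R0.inv()*T).as_rotvec()).round(1)); q=p
    for w in ways:
        w=np.array(w,float); n=max(1,int(np.ceil(np.linalg.norm(w-q)/step)))
        for k in range(1,n+1): print(R0.inv().apply(q+(w-q)*k/n-p).round(3).tolist(),end=',')
        print(); q=w
E
python3 - <<'E'
from h import *
plan([(.235,-.407,.25),(.426,-.199,.25),(.465,0,.25),(.452,.216,.2)],-62.5)
E
```

```text
pos [ 0.1928 -0.6462  0.23  ] t 0.1 F [ 0.2  0.6 -0.1] open 0.999
rot [ -0.    0.1 -10.9]
[-0.043, -0.022, -0.004],[-0.087, -0.044, -0.008],[-0.13, -0.065, -0.012],[-0.174, -0.087, -0.016],[-0.217, -0.109, -0.019],
[-0.241, -0.149, -0.019],[-0.266, -0.19, -0.019],[-0.29, -0.23, -0.019],[-0.314, -0.27, -0.019],[-0.338, -0.311, -0.019],[-0.362, -0.351, -0.019],
[-0.407, -0.375, -0.019],[-0.452, -0.398, -0.019],[-0.497, -0.422, -0.019],[-0.542, -0.445, -0.019],
[-0.584, -0.455, -0.009],[-0.626, -0.465, 0.002],[-0.668, -0.475, 0.012],[-0.71, -0.485, 0.022],[-0.752, -0.495, 0.032],
```

Request:
step_arm --gripper '[-0.46,-0.46,-0.46,-0.46,-0.46,-0.46,-0.46,-0.46,-0.46,-0.46,-0.46,-0.46,-0.46,-0.46,-0.46,-0.46,-0.46,-0.46,-0.46,-0.46]' --linear '[[-0.043,-0.022,-0.004],[-0.087,-0.044,-0.008],[-0.13,-0.065,-0.012],[-0.174,-0.087,-0.016],[-0.217,-0.109,-0.019],[-0.241,-0.149,-0.019],[-0.266,-0.19,-0.019],[-0.29,-0.23,-0.019],[-0.314,-0.27,-0.019],[-0.338,-0.311,-0.019],[-0.362,-0.351,-0.019],[-0.407,-0.375,-0.019],[-0.452,-0.398,-0.019],[-0.497,-0.422,-0.019],[-0.542,-0.445,-0.019],[-0.584,-0.455,-0.009],[-0.626,-0.465,0.002],[-0.668,-0.475,0.012],[-0.71,-0.485,0.022],[-0.752,-0.495,0.032]]' --delta_rot '[[0,0,-2],[0,0,-4],[0,0,-6],[0,0,-8],[0,0,-10],[0,0,-11],[0,0,-11],[0,0,-11],[0,0,-11],[0,0,-11],[0,0,-11],[0,0,-11],[0,0,-11],[0,0,-11],[0,0,-11],[0,0,-11],[0,0,-11],[0,0,-11],[0,0,-11],[0,0,-11]]' --grip_force 30

```text
time: 2.6
eef_pos: [0.4518, 0.2166, 0.1986]
tcp_rot: [0.855, -0.518, -0.0, 0.0]
contact_force: [0.5, -0.2, -0.0]
opening: 0.726
```

Run:
```python
from h import *
c=snap('wrist','w1.png');plan([(.452,.216,.2)],-62.5)
for p in[(.4177,.198,.0285),(.486,.2336,.0285),(.507,.130,.036)]:print(np.round(proj(c,p),1))
```

```text
pos [0.4503 0.2202 0.1971] t 2.65 F [-2.1  0.8 -0.2] open 0.735
rot [0.1 0.2 0.2]
[0.004, 0.0, -0.003],
[279.9 235.2]
[280.  152.9]
[394.1 187.2]
```

View pics/w1.png

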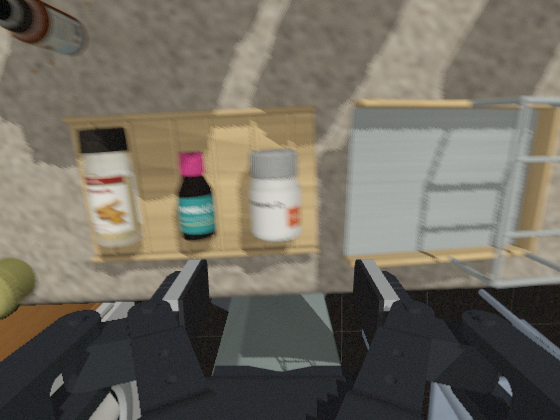

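The wrist view shows the pill bottle from cap (273,150) to foot (277,243), the spice jar from (103,128) to (115,247), and the rack's open edge from (355,103) to (345,256). The arm was still settling in that frame, so I'll measure again from a settled one with masks.

Run:
```python
from h import *
ctrl.read_camera('wrist');c=snap('wrist','w2.png');im=c['frame'];hsv=cv2.cvtColor(im,cv2.COLOR_RGB2HSV)
m=((hsv[...,1]<60)&(hsv[...,2]>85)).astype(np.uint8)
m=cv2.morphologyEx(m,cv2.MORPH_CLOSE,np.ones((5,5)))
b=np.zeros_like(m);b[130:258,225:312]=m[130:258,225:312]
b=cv2.morphologyEx(b,cv2.MORPH_OPEN,np.ones((7,7)))
n,l,st,ce=cv2.connectedComponentsWithStats(b);k=1+st[1:,4].argmax();print(st[1:].tolist())
for r in range(st[k,1],st[k,1]+st[k,3],12):
    x=np.where(l[r]==k)[0];print(r,x.min(),x.max(),end=' | ')
print()
x0,y0,w,h=st[k,:4]
for nm,p,q,z in[('pill',(277,y0+h-1),(273,y0),.0285),('spice',(115,247),(103,128),.0264)]:
    a,d=onz(c,*p,z),onz(c,*q,z);e=d-a;print(nm,a.round(4),d.round(4),((a+d)/2).round(4),np.hypot(*e[:2]),np.degrees(np.arctan2(e[1],e[0])))
a,d=onz(c,355,105,.043),onz(c,345,253,.043);print('rackhigh',a,d,(a+d)/2,np.linalg.norm(a-d),np.degrees(np.arctan2(*(a-d)[1::-1])))
plan([(.452,.216,.2)],-62.5)
o,d=ray(c,275,197);print('cam',o,(c['view'][:3,:3].T)[:,2])
```

```text
[[255, 150, 51, 93, 4127]]
150 268 299 | 162 255 302 | 174 256 303 | 186 256 304 | 198 256 305 | 210 256 292 | 222 257 292 | 234 258 304 | 
pill [0.4091 0.1987 0.0285] [0.4836 0.2419 0.0285] [0.4464 0.2203 0.0285] 0.08609475865439262 30.106686045290626
spice [0.3311 0.3333 0.0264] [0.4306 0.3823 0.0264] [0.3809 0.3578 0.0264] 0.11091409430515638 26.207392365905047
rackhigh [0.54817238 0.19987994 0.043     ] [0.43342772 0.14125741 0.043     ] [0.49080005 0.17056868 0.043     ] 0.12885239086726474 27.062284910165086
pos [0.4512 0.2165 0.1981] t 2.75 F [-0.1  0.3 -0.4] open 0.728
rot [0.1 0.  0.3]
[0.001, -0.0, -0.002],
cam [0.50965607 0.24778442 0.33985524] [-0.2325459  -0.12217004 -0.9648818 ]
```

Run:
```python
from h import *
c=np.load('pics/wrist.npy',allow_pickle=True).item()
print(onz(c,280.5,200,.0285), onz(c,280.5,172,.0285))
print(proj(c,(.4177,.198,.0285)),proj(c,(.486,.2336,.0285)))
plan([(.451,.2155,.06),(.451,.2155,.014)],-62.5)
```

```text
[0.44671578 0.21484855 0.0285    ] [0.46947498 0.22690241 0.0285    ]
(np.float64(281.8891307432917), np.float64(234.72362409765338)) (np.float64(282.55341313352625), np.float64(152.0041570813727))
pos [0.4512 0.2165 0.1981] t 2.75 F [-0.1  0.3 -0.4] open 0.728
rot [0.1 0.  0.3]
[0.0, 0.0, 0.046],[0.001, 0.0, 0.092],[0.001, 0.0, 0.138],
[0.001, 0.0, 0.184],
```

Request:
step_arm --gripper '[-0.46,-0.46,-0.46,-0.46,-0.46,-0.46,-0.46,-0.46]' --linear '[[0,0,0.046],[0,0,0.092],[0,0,0.13],[0,0,0.15],[0,0,0.165],[0,0,0.178],[0,0,0.184],[0,0,0.184]]' --delta_rot '[[0,0,0],[0,0,0],[0,0,0],[0,0,0],[0,0,0],[0,0,0],[0,0,0],[0,0,0]]'

```text
time: 3.75
eef_pos: [0.4525, 0.2152, 0.0154]
tcp_rot: [0.855, -0.518, 0.0, 0.0]
contact_force: [-0.1, -0.9, 0.2]
opening: 0.733
```

Request:
step_arm --gripper '[0.3,0.3,0.3,0.3,0.3,0.3]' --linear '[[0,0,0],[0,0,0],[0,0,0],[0,0,0],[0,0,0],[0,0,0]]' --delta_rot '[[0,0,0],[0,0,0],[0,0,0],[0,0,0],[0,0,0],[0,0,0]]' --grip_force 30

```text
time: 4.5
eef_pos: [0.452, 0.2178, 0.017]
tcp_rot: [0.855, -0.519, -0.002, -0.002]
contact_force: [-4.9, 8.0, 6.7]
opening: 0.513
```

Request:
step_arm --gripper '[0.3,0.3,0.3,0.3,0.3]' --linear '[[0,0,-0.03],[0,0,-0.07],[0,0,-0.11],[0,0,-0.11],[0,0,-0.11]]' --delta_rot '[[0,0,0],[0,0,0],[0,0,0],[0,0,0],[0,0,0]]'

```text
time: 5.12
eef_pos: [0.4519, 0.2152, 0.125]
tcp_rot: [0.855, -0.518, -0.0, 0.0]
contact_force: [0.2, 0.1, -1.0]
opening: 0.515
```

Run:
```python
from h import *
c=snap('wrist','w3.png')
# rack: mouth +7 mm upslope
X=np.array([np.cos(np.radians(117.2)),np.sin(np.radians(117.2)),0])
g=np.array([.507,.130,0])+.006*X
print(g,X)
plan([g+[0,0,.12],g+[0,0,.06],g+[0,0,.05]],-62.8)
```

```text
[0.50425741 0.1353365  0.        ] [-0.45709793  0.88941637  0.        ]
pos [0.4514 0.215  0.1241] t 5.175 F [-0.7 -0.5 -0.5] open 0.515
rot [0.1 0.  0.4]
[0.048, -0.005, 0.002],[0.095, -0.01, 0.004],
[0.095, -0.01, 0.034],[0.095, -0.01, 0.064],
[0.095, -0.01, 0.074],
```

View pics/w3.png

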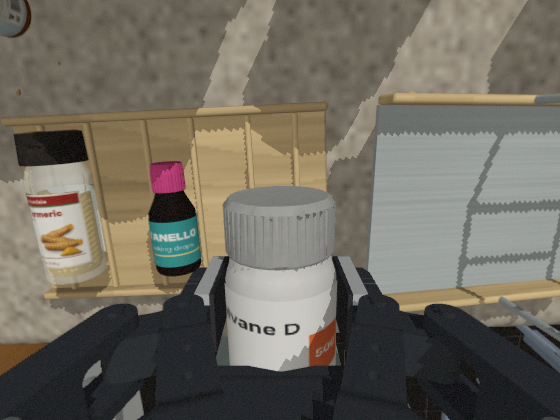

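The pill bottle is held squarely, with its cap at (280,215). The flavour bottle is untouched at (175,218). The rack's high floor edge runs from about (378,107) to (368,293), and I'll check the rack pose from it.

Run:
```python
from h import *
c=np.load('pics/wrist.npy',allow_pickle=True).item()
for p in[((378,107),(368,293),.043),((383,98),(371,300),.06)]:
    a,d=onz(c,*p[0],p[2]),onz(c,*p[1],p[2]);print(a.round(4),d.round(4),((a+d)/2).round(4),np.linalg.norm(a-d),np.degrees(np.arctan2(*(a-d)[1::-1])))
```

```text
[0.546  0.1952 0.043 ] [0.4348 0.1345 0.043 ] [0.4904 0.1648 0.043 ] 0.12667342313983074 28.614415680980336
[0.5488 0.199  0.06  ] [0.4371 0.1384 0.06  ] [0.4929 0.1687 0.06  ] 0.12708412307494346 28.466903602145376
```

Request:
step_arm --gripper '[0.3,0.3,0.3,0.3,0.3,0.3,0.3,0.3,0.3]' --linear '[[0.048,-0.005,0],[0.095,-0.01,0],[0.095,-0.01,0],[0.095,-0.01,0.03],[0.095,-0.01,0.05],[0.095,-0.01,0.065],[0.095,-0.01,0.074],[0.095,-0.01,0.074],[0.095,-0.01,0.074]]' --delta_rot '[[0,0,0],[0,0,0],[0,0,0],[0,0,0],[0,0,0],[0,0,0],[0,0,0],[0,0,0],[0,0,0]]'

```text
time: 6.3
eef_pos: [0.5059, 0.1359, 0.0521]
tcp_rot: [0.855, -0.518, 0.001, -0.0]
contact_force: [0.3, -0.9, -1.1]
opening: 0.515
```

Run:
```python
from h import *
c=snap('scene');t=snap('top')['frame']
plan([(.5043,.1353,.05)],-62.5)
cv2.imwrite('pics/p1.png',np.hstack([cv2.resize(c['frame'][120:260,220:360],(400,400)),cv2.resize(t[130:270,270:410],(400,400))])[:,:,::-1])
```

```text
pos [0.506  0.1358 0.0522] t 6.4 F [ 0.1 -0.5 -0.5] open 0.515
rot [-0.1 -0.   0.1]
[-0.0, 0.002, 0.002],
```

View pics/p1.png

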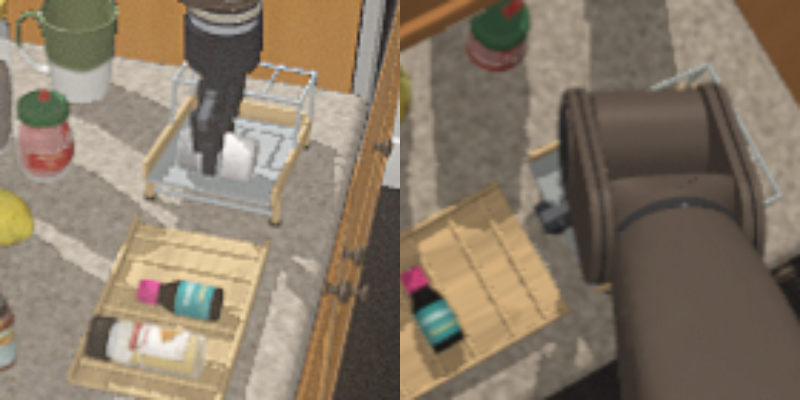

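The pill bottle hangs crosswise in the channel in its open half, seen at (225,155) in the scene crop, and the force shows no contact. I'll lower it slightly and release.

Request:
step_arm --gripper '[0.3,0.3,-0.6,-0.6,-0.6,-0.6,-0.6,-0.6,-0.6,-0.6,-0.6]' --linear '[[0,0,0.003],[0,0,0.003],[0,0,0.003],[0,0,0.003],[0,0,0.0],[0,0,-0.04],[0,0,-0.09],[0,0,-0.14],[0,0,-0.15],[0,0,-0.15],[0,0,-0.15]]' --delta_rot '[[0,0,0],[0,0,0],[0,0,0],[0,0,0],[0,0,0],[0,0,0],[0,0,0],[0,0,0],[0,0,0],[0,0,0],[0,0,0]]'

```text
time: 7.78
eef_pos: [0.504, 0.1356, 0.1991]
tcp_rot: [0.855, -0.518, -0.002, 0.001]
contact_force: [0.7, 0.4, 0.3]
opening: 0.8
```

Run:
```python
from h import *
c=snap('scene');w=snap('wrist')['frame']
cv2.imwrite('pics/p2.png',np.hstack([cv2.resize(c['frame'][120:260,220:360],(400,400)),cv2.resize(w,(400,300))[:,:].copy() if 0 else cv2.copyMakeBorder(cv2.resize(w,(400,300)),0,100,0,0,0)])[:,:,::-1])
# spice grasp
plan([(.386,.354,.2)],-62.5)
```

```text
pos [0.5041 0.1356 0.1991] t 7.875 F [-0.  -0.2  0.2] open 0.799
rot [0.2 0.1 0.1]
[-0.05, 0.001, -0.0],[-0.099, 0.001, -0.0],[-0.149, 0.002, -0.0],[-0.199, 0.003, -0.0],[-0.248, 0.003, -0.0],
```

View pics/p2.png

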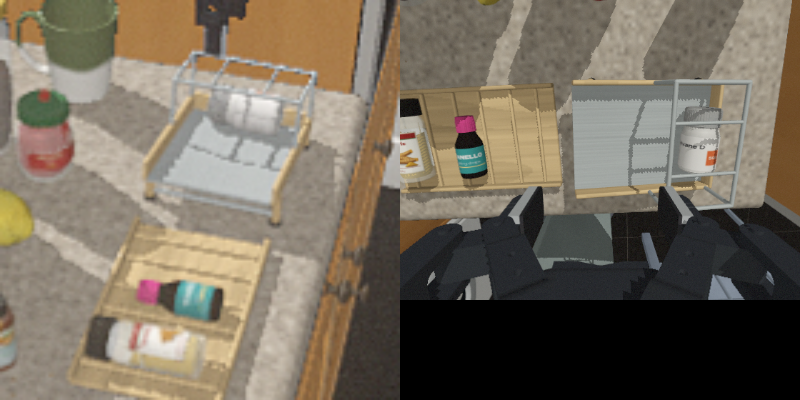

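The pill bottle has rolled under the hood and lies crosswise at the stop: (245,110) in the scene half, (698,140) in the wrist half. The flavour bottle is unmoved. Next is the spice jar.

Request:
step_arm --gripper '[-0.46,-0.46,-0.46,-0.46,-0.46,-0.46,-0.46]' --linear '[[-0.05,0.001,0],[-0.099,0.001,0],[-0.149,0.002,0],[-0.199,0.003,0],[-0.248,0.003,0],[-0.248,0.003,0],[-0.248,0.003,0]]' --delta_rot '[[0,0,0],[0,0,0],[0,0,0],[0,0,0],[0,0,0],[0,0,0],[0,0,0]]'

```text
time: 8.75
eef_pos: [0.3873, 0.3537, 0.2002]
tcp_rot: [0.856, -0.518, -0.0, 0.001]
contact_force: [-0.2, 0.3, 0.8]
opening: 0.734
```

Run:
```python
from h import *
c=snap('wrist','w4.png');im=c['frame'];hsv=cv2.cvtColor(im,cv2.COLOR_RGB2HSV)
P,Q=(.3421,.3297,.0264),(.4309,.3783,.0264);print(np.round([proj(c,P),proj(c,Q)],1))
m=((hsv[...,2]<75)).astype(np.uint8);m[:, :230]=0;m[:,330:]=0;m[220:]=0;m[:90]=0
n,l,st,ce=cv2.connectedComponentsWithStats(m);print(st[1:][st[1:,4]>100].tolist())
r,g,b=[im[...,i].astype(int) for i in range(3)]
plan([(.386,.354,.06),(.386,.354,.012)],-62.5)
```

```text
[[279.4 245.9]
 [277.3 138.7]]
[[254, 135, 46, 28, 1121]]
pos [0.3877 0.3534 0.2004] t 8.8 F [ 0.2 -0.4 -0.4] open 0.734
rot [ 0.1 -0.   0.1]
[-0.0, 0.0, 0.047],[-0.001, 0.001, 0.094],[-0.001, 0.001, 0.14],
[-0.001, 0.001, 0.188],
```

View pics/w4.png

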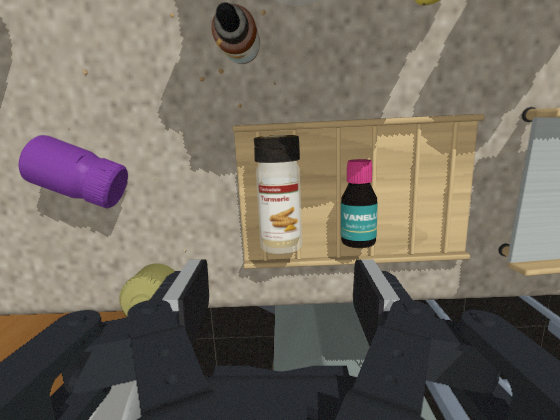

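The wrist view shows the spice jar centred, from cap (277,136) to foot (281,252), against a prediction of (277,139)-(279,246). The flavour bottle at (359,205) is clear of the finger path. I'll descend and grip.

Request:
step_arm --gripper '[-0.46,-0.46,-0.46,-0.46,-0.46,-0.46,-0.46,-0.46]' --linear '[[0,0,0.047],[0,0,0.094],[0,0,0.13],[0,0,0.15],[0,0,0.168],[0,0,0.18],[0,0,0.187],[0,0,0.187]]' --delta_rot '[[0,0,0],[0,0,0],[0,0,0],[0,0,0],[0,0,0],[0,0,0],[0,0,0],[0,0,0]]'

```text
time: 9.8
eef_pos: [0.3878, 0.354, 0.0143]
tcp_rot: [0.855, -0.518, -0.0, 0.0]
contact_force: [0.3, 0.6, 0.6]
opening: 0.728
```

Request:
step_arm --gripper '[0.35,0.35,0.35,0.35,0.35,0.35]' --linear '[[0,0,0],[0,0,0],[0,0,0],[0,0,0],[0,0,0],[0,0,0]]' --delta_rot '[[0,0,0],[0,0,0],[0,0,0],[0,0,0],[0,0,0],[0,0,0]]' --grip_force 35

```text
time: 10.55
eef_pos: [0.3883, 0.3547, 0.0154]
tcp_rot: [0.855, -0.518, 0.0, -0.001]
contact_force: [-1.0, 0.4, 6.8]
opening: 0.464
```

Request:
step_arm --gripper '[0.35,0.35,0.35,0.35,0.35,0.35]' --linear '[[0,0,-0.03],[0,0,-0.07],[0,0,-0.12],[0,0,-0.15],[0,0,-0.15],[0,0,-0.15]]' --delta_rot '[[0,0,0],[0,0,0],[0,0,0],[0,0,0],[0,0,0],[0,0,0]]'

```text
time: 11.3
eef_pos: [0.3865, 0.3533, 0.1621]
tcp_rot: [0.855, -0.518, -0.001, 0.002]
contact_force: [-0.2, 0.3, -1.7]
opening: 0.466
```

Run:
```python
from h import *
c=snap('wrist','w5.png')
plan([(.502,.138,.16),(.502,.138,.052)],-62.2)
s=snap('scene')['frame']
cv2.imwrite('pics/p3.png',np.hstack([cv2.resize(s[120:260,220:360],(400,400)),cv2.copyMakeBorder(cv2.resize(c['frame'],(400,300)),0,100,0,0,0)])[:,:,::-1])
```

```text
pos [0.3863 0.3532 0.1616] t 11.35 F [ 0.   0.1 -1.7] open 0.464
rot [ 0.3 -0.  -0.2]
[0.049, -0.001, 0.0],[0.098, -0.001, 0.001],[0.147, -0.002, 0.001],[0.195, -0.002, 0.001],[0.244, -0.003, 0.002],
[0.244, -0.003, 0.056],[0.244, -0.003, 0.11],
```

View pics/p3.png

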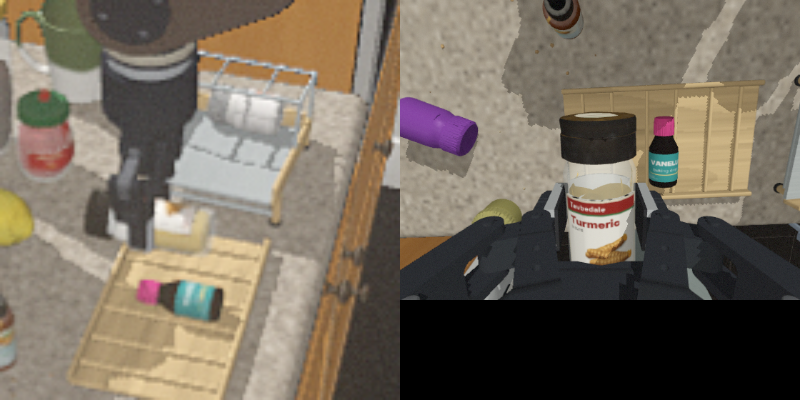

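The jar is held well, centred at (598,190) in the wrist half. The pill bottle is still at the stop at (250,110), and the flavour bottle hasn't moved. I'll carry the jar over the mouth and check from there that it fits between the sides.

Request:
step_arm --gripper '[0.35,0.35,0.35,0.35,0.35,0.35,0.35,0.35,0.35,0.35]' --linear '[[0.049,-0.001,0],[0.098,-0.001,0],[0.147,-0.002,0],[0.195,-0.003,0],[0.244,-0.003,0],[0.244,-0.003,0.03],[0.244,-0.003,0.06],[0.244,-0.003,0.075],[0.244,-0.003,0.075],[0.244,-0.003,0.075]]' --delta_rot '[[0,0,0],[0,0,0],[0,0,0],[0,0,0],[0,0,0],[0,0,0],[0,0,0],[0,0,0],[0,0,0],[0,0,0]]'

```text
time: 12.65
eef_pos: [0.5041, 0.1395, 0.0902]
tcp_rot: [0.855, -0.518, 0.001, -0.0]
contact_force: [0.3, 0.3, -0.5]
opening: 0.464
```

Run:
```python
from h import *
w=snap('wrist','w6.png');s=snap('scene')
plan([(.502,.138,.051)],-62.2)
cv2.imwrite('pics/p4.png',np.hstack([cv2.resize(s['frame'][130:230,240:340],(400,400),interpolation=cv2.INTER_CUBIC),cv2.copyMakeBorder(cv2.resize(w['frame'],(400,300)),0,100,0,0,0)])[:,:,::-1])
```

```text
pos [0.5044 0.1395 0.0907] t 12.75 F [-0.1 -0.4 -1.6] open 0.464
rot [-0.1 -0.1 -0.2]
[0.0, 0.003, 0.04],
```

View pics/p4.png

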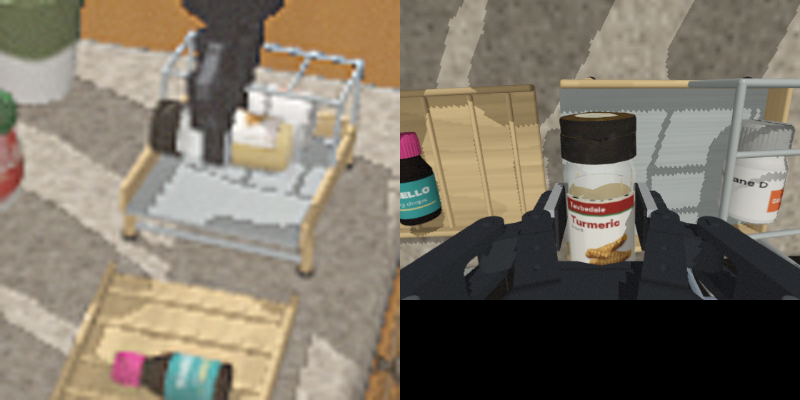

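Run:
```python
from h import *
c=np.load('pics/wrist.npy',allow_pickle=True).item();u=np.array([.887,.462,0])
t=np.array([.5044,.1395,0])@u
for n,p,z in[('capend centre',(277,165),.102),('rim bottom?',(277,172),.082),('rim top',(277,158),.1225),('far side inner top',(277,121),.056),('far side outer top',(277,113),.056)]: print(n,onz(c,*p,z)@u-t)
# rack centre line along axis from measurements
for q in[(.507,.130,0),(.4904,.1648,0),(.488,.1645,0),(.5373,.0719,0),(.572,.0068,0)]: print(np.array(q)@u-t)
```

```text
capend centre 0.04946691976538209
rim bottom? 0.04401574757573379
rim top 0.05414113896289563
far side inner top 0.06545858297654472
far side outer top 0.06923349029595749
-0.0020827999999999403
-0.0007293999999999912
-0.0029967999999999106
-0.00204890000000002
-0.0013462000000000751
```

The jar's ends are about 52 mm either side of the tool, and the rack centre is 2 mm off, so about 10 mm stays clear on each side. I'll shift 2 mm, lower and release.

Request:
step_arm --gripper '[0.35,0.35,0.35,0.35,0.35,-0.6,-0.6,-0.6,-0.6,-0.6,-0.6,-0.6,-0.6,-0.6,-0.6]' --linear '[[0,0.002,0.015],[0,0.002,0.03],[0,0.002,0.037],[0,0.002,0.041],[0,0.002,0.042],[0,0.002,0.042],[0,0.002,0.042],[0,0.002,0.039],[0,0.002,0],[0,0.002,-0.05],[0,0.002,-0.1],[0,0.002,-0.12],[0,0.002,-0.12],[0,0.002,-0.12],[0,0.002,-0.12]]' --delta_rot '[[0,0,0],[0,0,0],[0,0,0],[0,0,0],[0,0,0],[0,0,0],[0,0,0],[0,0,0],[0,0,0],[0,0,0],[0,0,0],[0,0,0],[0,0,0],[0,0,0],[0,0,0]]'

```text
time: 14.62
eef_pos: [0.5006, 0.1382, 0.2074]
tcp_rot: [0.855, -0.518, -0.001, 0.001]
contact_force: [0.1, 0.0, 0.4]
opening: 0.798
```

Run:
```python
from h import *
w=snap('wrist','w7.png');s=snap('scene')
cv2.imwrite('pics/p5.png',np.hstack([cv2.resize(s['frame'][130:230,240:340],(400,400),interpolation=cv2.INTER_CUBIC),cv2.resize(w['frame'][80:300,260:560],(400,293)).copy() if 0 else cv2.copyMakeBorder(cv2.resize(w['frame'][80:305,260:560],(400,300)),0,100,0,0,0)])[:,:,::-1])
plan([],-62.2)
```

```text
pos [0.5009 0.1383 0.2078] t 14.725 F [0.7 0.1 0.2] open 0.803
rot [ 0.1  0.1 -0.2]
```

View pics/p5.png

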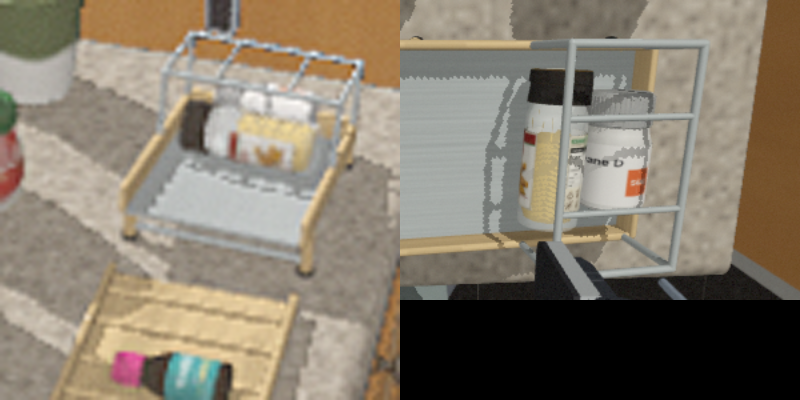

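The jar is behind the pill bottle under the hood, from cap (560,75) to foot (548,225) in the wrist half, and the pill bottle is at (615,150). I'll let things settle, then check the positions and angle.

Request:
step_arm --gripper '[-0.6,-0.6,-0.6,-0.6,-0.6,-0.6,-0.6,-0.6]' --linear '[[0,0,0],[0,0,0],[0,0,0],[0,0,0],[0,0,0],[0,0,0],[0,0,0],[0,0,0]]' --delta_rot '[[0,0,0],[0,0,0],[0,0,0],[0,0,0],[0,0,0],[0,0,0],[0,0,0],[0,0,0]]'

```text
time: 15.72
eef_pos: [0.5016, 0.1383, 0.2093]
tcp_rot: [0.855, -0.518, -0.0, 0.0]
contact_force: [0.3, 0.4, 1.3]
opening: 0.801
```

Run:
```python
from h import *
o=np.load('pics/wrist.npy',allow_pickle=True).item();c=snap('wrist','w8.png')
d=np.abs(c['frame'].astype(int)-o['frame'])[100:260,330:500].mean();print('change',d)
X=np.array([-.457,.889,0]);Y=np.array([-.889,-.457,0]);O=np.array([.507,.130,0])-.052*X
g=lambda x,y:((x-400)*.75+260,y*.75+80)
for n,p,q,z in[('spice',(545,227),(560,75),.042),('pill',(614,208),(621,95),.038)]:
    a,b=onz(c,*g(*p),z),onz(c,*g(*q),z)
    e=b-a;print(n,'foot',((a-O)@X).round(4),((a-O)@Y).round(4),'cap',((b-O)@X).round(4),((b-O)@Y).round(4),'skew deg',np.degrees(np.arctan2(e@X,-(e@Y))))
```

```text
change 12.075098039215685
spice foot -0.0236 0.0531 cap -0.0256 -0.0525 skew deg -1.0948122326980179
pill foot -0.0729 0.0399 cap -0.0686 -0.0397 skew deg 3.0530375493292525
```

Run:
```python
from h import *
o=np.load('pics/scene.npy',allow_pickle=True).item()['frame'].astype(int);a=snap('scene')['frame'].astype(int)
d=np.abs(a-o)[150:190,280:330];print(d.mean(),d.max())
d=np.abs(a-o)[205:240,250:310];print('flav',d.mean())
# pink cap of flavour bottle in top view, start vs now
def pink(f):
    h=cv2.cvtColor(f,cv2.COLOR_RGB2HSV);m=(h[...,0]>155)&(h[...,0]<176)&(h[...,1]>140);m[:200]=0;m[:,:250]=0;m[260:]=0;m[:,310:]=0
    y,x=np.nonzero(m);return x.mean(),y.mean(),len(x)
print(pink(snap('top')['frame']),pink(cv2.imread('pics/t0.png')[:,:,::-1]))
```

```text
1.8488333333333333 13
flav 2.0223809523809524
(np.float64(274.52941176470586), np.float64(227.72549019607843), 51) (np.float64(274.53846153846155), np.float64(227.6346153846154), 52)
```

Only image noise changed between the two fixed-camera frames, so the bottles are at rest. The flavour bottle hasn't moved, and the gripper is clear of everything.

```bash
python3 -c "
from plant import ctrl; print(ctrl.sign_off())"
```

```text
the job is handed in; nothing more can be done
None
```

The rack is filled as asked, and I handed the job in at about 16 s of the 61 s allowed. I laid the pill bottle in the high end first and it rolled to the stop; then I laid the spice jar and it rolled in right behind.

**Last checks:**

| | Rack x (foot / cap end) | Allowed x | Skew from crosswise |
|---|---|---|---|
| Pill bottle | -73 / -69 mm | -80 to -51 mm | about 3° |
| Spice jar | -24 / -26 mm | -40 to -8 mm | about 1° |

- **At rest:** the last two fixed-camera pictures, about 1 s apart, differ only by noise.
- **Flavour bottle:** its pink cap moved less than 0.1 pixel in the top view from start to finish.
- **Arm:** it hovers about 0.2 m up, touching nothing, and no reading above about 12 N appeared on the way.

**Less certain:** I picked those end points by eye in the wrist frame taken before settling, but projected them with the settled frame's calibration. The arm drifted about 2 mm between the two, and those wrist frames differed for that reason, so the x values are good to a few mm. Before the first grasp, the pill bottle and jar lengths measured from the wrist view came out 5–8 mm long. I used the top-view positions instead, where the pill bottle was 1 mm short and the jar 4 mm short. I viewed 11 pictures, one over the budget of 10.

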